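# Put the griddle's heat under the cake tins

## Task

Two cake tins stand on the three-burner griddle, one of them over a burner that is off, while the burner under the bare third of the plate is on. Push the levers of the gas cocks on the rail with a finger, without gripping or forcing them, so that gas burns only under the tins: fully shut the cock of the bare third, fully open the cock of the tin that has none, and leave the third one on. A lever along its pipe is open, square across it is shut; do not lift, shift or knock over anything on the griddle or the bench.

Things in the scene. Friction and masses are not known exactly. Their poses are not given: they have to be found in the camera images.
- griddle: Fixed griddle; place and yaw vary. Origin on the bench under the middle cock's stem; x runs from the gas rail to the griddle, y left, z up. Steel plate 400 (x) by 620 mm (y), top 150 mm high, side walls to 164; its front lip is 94 mm beyond the stems. The burner of each cock runs straight behind it (190 mm apart). Rail: pipe along y, 58 mm on the robot's side of the stems, top at 103 mm.
- cock_a: One of three identical quarter-turn brass gas cocks, fixed, with a flat lever on top; their order along the rail varies. Origin on the bench under the stem, about whose vertical axis the lever turns; x axis along the outlet pipe to the griddle (the griddle's yaw), y left. The lever's black sleeve is 16 mm wide, 12 mm thick, 40 to 110 mm from the stem axis, its mid-thickness 134 mm above the bench.
- cock_b: Another of the three cocks, same axes and sizes as cock_a.
- cock_c: Another of the three cocks, same axes and sizes as cock_a.
- lever_a (a joint): Lever angle of cock_a. 0 = fully open: the lever lies along the pipe and points from the stem to the robot (-x of the cock). 1.571 = fully shut: it lies square across and points left (+y of the cock). Shuts clockwise seen from above; firm stops at both ends; stays where it is left; turning takes about 0.32 N m (4 N at 80 mm from the stem).
- lever_b (a joint): Angle of the lever of cock_b, as lever_a.
- lever_c (a joint): Angle of the lever of cock_c, as lever_a.
- grip_a (a point): Point on the middle line of the sleeve of lever_a, 80 mm from the stem axis, mid-thickness (134 mm above the bench); moves with the lever.
- grip_b (a point): The same point of lever_b.
- grip_c (a point): The same point of lever_c.
- tin_a_near (a point): Middle of the upper rim of the near end (36 mm above the plate) of a loose aluminium tin full of brown cake, 150 x 120 x 38 mm, standing on the plate straight behind one of the cocks (within 30 mm sideways), long side front to back (within 7 degrees).
- tin_b_near (a point): The same point of the other tin, identical to the first, standing straight behind another cock (within 30 mm sideways).
- shaker_center (a point): Centre of a loose metal shaker, 54 mm across and 91 mm high, standing on the bench in front of the rail. Leave it.
- jar_center (a point): Centre of a loose jar, 60 mm across and 85 mm high, standing on the bench in front of the rail. Leave it.
- oil_center (a point): Centre of a loose oil bottle, 68 mm across and 200 mm high, standing on the bench to the right of the rail. Leave it.
- scraper_center (a point): Middle of a loose scraper lying on the bench at the left, about 225 mm long, 18 mm high. Leave it.
- lighter_center (a point): Middle of a loose gas lighter lying on the bench at the right, about 240 mm long, 24 mm high. Leave it.

How it is judged (in metres and radians):
At the end, for the whole second after the job is handed in: The cock of the bare third (lever_c) is within 0.09 rad of fully shut, that of the tin that had no gas (lever_a) within 0.09 rad of fully open, the third (lever_b) within 0.2 rad of open; tins within 15 mm and other loose things within 20 mm of their starts (value of joint lever_c above 1.48 rad and value of joint lever_a below 0.09 rad and value of joint lever_b below 0.2 rad and distance of each of tin_a_near, tin_b_near from where it was at the start of the episode below 0.015 m and distance of each of shaker_center, jar_center, oil_center, scraper_center, lighter_center from where it was at the start of the episode below 0.02 m); the robot touches nothing.
It fails at once if the cock that was already on under a tin was turned down (value of joint lever_b above 0.3 rad).
It fails at once if a tin was shifted or lifted (distance of any of tin_a_near, tin_b_near from where it was at the start of the episode above 0.02 m).
It fails at once if a bystander was moved, lifted or knocked over (distance of any of shaker_center, jar_center, oil_center, scraper_center, lighter_center from where it was at the start of the episode above 0.025 m).
It fails at once if a cock was forced (more than 40 N on it) (contact force between any of the arm, the fingers and cock_a above 40 N or contact force between any of the arm, the fingers and cock_b above 40 N or contact force between any of the arm, the fingers and cock_c above 40 N).
It fails at once if a lever was pinched between the fingers ((contact force between the fingers and cock_a above 1 N and y of the grasp point in the frame of grip_a between -0.006 and 0.006 m and x of the grasp point in the frame of grip_a between -0.045 and 0.045 m and z of the grasp point in the frame of grip_a between -0.04 and 0.02 m) or (contact force between the fingers and cock_b above 1 N and y of the grasp point in the frame of grip_b between -0.006 and 0.006 m and x of the grasp point in the frame of grip_b between -0.045 and 0.045 m and z of the grasp point in the frame of grip_b between -0.04 and 0.02 m) or (contact force between the fingers and cock_c above 1 N and y of the grasp point in the frame of grip_c between -0.006 and 0.006 m and x of the grasp point in the frame of grip_c between -0.045 and 0.045 m and z of the grasp point in the frame of grip_c between -0.04 and 0.02 m)).
It also fails if it takes over 58 s, if anything falls off the work surface, if the arm or the gripper's body presses on something with over 40 N, if the wrist force passes 120 N, or if a joint passes its speed limit or range.

## Robot

A 6-joint arm with a two-finger parallel gripper is mounted at the origin on the work surface. World frame = base frame: x ahead of the robot, y to its left, z up, the work surface at z = 0. Lengths are in mm, angles in rad, forces in N, time in s.
With the tool pointing down it reaches from about 400 to 925 mm from the base axis. Payload 12.5 kg.
Tool frame: the origin (TCP) lies on the centre line of the jaws, within the pads' length; the fingertips stand 25 mm ahead of it and the grasp point (between the pads) lies 6 mm ahead of it (env.tip_extent is the distance from the TCP to the fingertips, in mm); x points along the fingers, z is the direction in which the jaws open and shut, and the axes are right-handed (so a half turn about x gives the same grasp; the last joint's range is limited). The gripper opens to 95 mm and grips with 3 to 60 N. Pads are 20 mm wide; open, the fingers measure 119 mm over their backs; the gripper's body (75 mm by 180 mm) begins 59 mm behind the grasp point.
Start: joints at [1.109, 0.491, 1.559, -0, 1.092, -0.106], TCP at [217.696, 585.877, 239.661] pointing down, gripper open.
Joint ranges: [-3.1, 3.1], [-0.84, 2.19], [0.05, 2.79], [-1.13, 4.28], [0.06, 2.93], [-2.69, 2.69]. Speed limits (rad/s): [2.22, 2.22, 2.79, 3.14, 3.14, 3.14].

## Interface

Orientations are given as [roll, pitch, yaw] about the fixed x, y, z axes, in that order (R = Rz(yaw) Ry(pitch) Rx(roll)).
In Python, from cell import env gives the robot as it stands.
- The arm moves only by the tool step_arm, never from a script. Its argument "rows" is a list of rows, each a list of 6 numbers: the shift along the tool's x, y, z in mm, then the turn, a rotation vector about the tool's x, y, z in rad. In form: [[x, y, z, wx, wy, wz], ...]. A call has 1 to 8 rows; each row shifts and turns the pose as measured when the row begins, along the tool's axes as they then stand; what a row does not reach is not made up. A row lasts 1/8 s, in which the tool goes at most 62.5 mm and 10.7 degrees, less where a joint would pass 70% of its speed; a pose out of reach is approached as far as the arm can. A call is refused whole if a number of a shift passes 62.5 or a number of a turn 0.188, either way. A call with a gripper value outside its range is refused whole. "grip" is the finger opening in mm, from 0 to 95.1, set as the call begins (left out, the last holds). The fingers move at their own pace and stop on an object; the grip force is fixed at half the most. Time passes only in rows, so rows that do not move let the fingers close. It gives the time, the measured TCP pose, the force and the opening at its end, in the units of the state.
- env.state(): the state, without advancing time (a new reading comes with each control period).
- env.read_camera(name): name is "scene" or "top"; returns the picture (480x640x3 uint8, red, green, blue); there is no depth.
- env.get_calibration(name): a dict with "fx", "fy", "cx", "cy" (pixels), "D" ([k1, k2, p1, p2, k3] as OpenCV has them; the pictures are not rectified), "pose" (4x4, takes a point from camera to world coordinates). Camera axes: x right, y down, z forward; pixel columns grow to the right and rows downward; lengths in mm; the calibration is good to about 2 mm. A picture is of the moment at which its call begins. get_calibration takes no time and is no camera call.
- env.job_done(): hands the job in, once; it reports no verdict.
The state is a dict: "t": time; "joints": joint angles; "qvel": joint speeds; "tau": joint torques, N m; "eef_pos": TCP position; "tcp_rot": TCP orientation; "ft_force": force on the tool from outside, world axes, zero at the start; "moment": the same for the moment, N m; "opening": opening from 0.0 (shut) to 1.0 (fully open).
Only numpy, scipy, OpenCV 4.12 (cv2) and the standard library are available. Lean on these libraries where they do the work, as an engineer would, in place of code of your own. Each camera call takes 0.05 s, during which the arm holds its last target.

## Working session

There is one attempt and no reset: what is moved stays moved. The work goes in short steps, Python scripts to look and compute and a tool call to move; the robot and the scene stay as the last step left them, time stands still between calls to the robot, and variables do not carry over. Pictures are saved under pics/ and viewed, and the job is handed in when it is done.

Besides the shell and the picture viewer there is one more tool, called after "Call:" as a command line: name --pt "numbers of a row" for each row, then --argument value for the rest. step_arm: Moves the arm, as the interface text tells. Its arguments: {"type":"object","properties":{"rows":{"type":"array","items":{"type":"array","items":{"type":"number"}}},"grip":{"type":"number"}},"required":["rows"]}

```bash
ls; mkdir -p pics; python3 - <<'E'
from cell import env
import cv2
for n in("scene","top"):
    cv2.imwrite(f"pics/{n}0.png",env.read_camera(n)[:,:,::-1]); c=env.get_calibration(n); print(n,c)
print(env.state(),env.tip_extent)
E
```

```text
pics
scene {'fx': 470.66719149832795, 'fy': 470.66719149832795, 'cx': 315.35257926349635, 'cy': 239.46610046095444, 'D': array([-0.05127499,  0.        ,  0.        ,  0.        ,  0.        ]), 'pose': array([[-7.83518311e-02,  7.23806174e-01, -6.85540380e-01,
         1.36190919e+03],
       [ 9.96801019e-01,  6.77576356e-02, -4.23866937e-02,
         2.66885111e+00],
       [ 1.57708448e-02, -6.86668425e-01, -7.26799666e-01,
         1.05016702e+03],
       [ 0.00000000e+00,  0.00000000e+00,  0.00000000e+00,
         1.00000000e+00]])}
top {'fx': 485.5238301559603, 'fy': 485.5238301559603, 'cx': 321.410217689994, 'cy': 245.84489239838422, 'D': array([-0.09046838,  0.        ,  0.        ,  0.        ,  0.        ]), 'pose': array([[-5.91739909e-02, -9.77200387e-01,  2.03906457e-01,
         2.93419176e+02],
       [-9.98242059e-01,  5.86117534e-02, -8.80079253e-03,
        -1.91875214e+01],
       [-3.35117710e-03, -2.04068779e-01, -9.78950817e-01,
         1.23510238e+03],
       [ 0.00000000e+00,  0.00000000e+00,  0.00000000e+00,
         1.00000000e+00]])}
{'t': 0.1, 'joints': array([ 1.10940595e+00,  4.91506357e-01,  1.55940910e+00,  4.89697132e-07,
        1.09173609e+00, -1.05590666e-01]), 'qvel': array([ 0.00143508, -0.00289672, -0.00328186, -0.00030597,  0.00010467,
       -0.00018129]), 'tau': array([ 1.83835524e-03, -6.13622403e+01, -2.58602196e+01,  6.92824298e-02,
        4.70383535e-02, -7.11186613e-05]), 'eef_pos': array([217.59242836, 585.67753075, 239.10869107]), 'tcp_rot': array([ 3.03559181,  1.56973743, -2.0325971 ]), 'ft_force': array([ 0.98879244, -0.57498347,  0.13261169]), 'moment': array([ 0.04059942, -0.02333872, -0.05135874]), 'opening': 1.0048143230728908} 25.0
```

View pics/scene0.png

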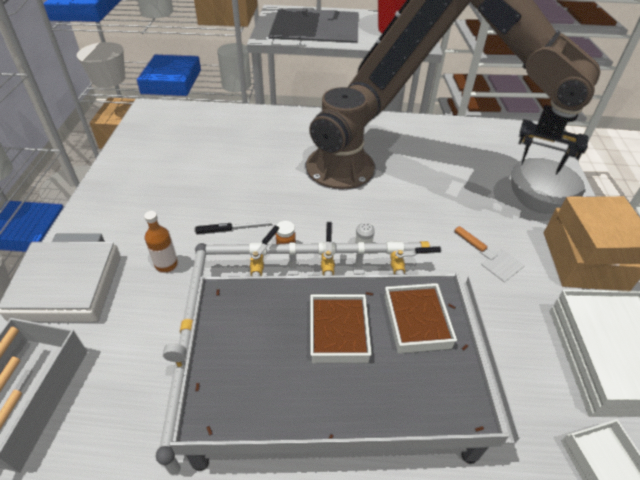

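View pics/top0.png

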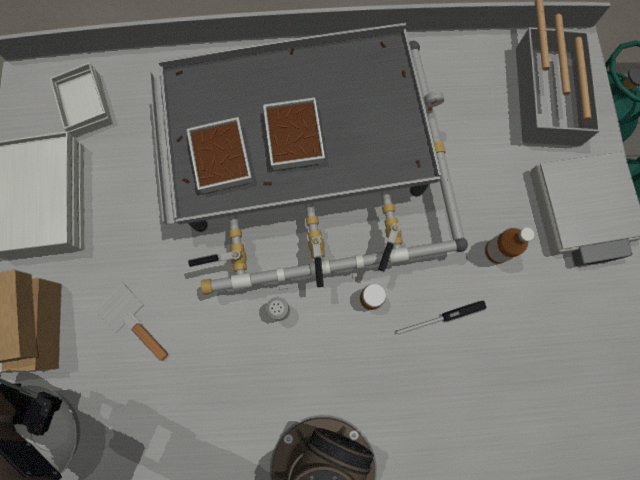

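```bash
cat > h.py <<'E'
import numpy as np, cv2
from cell import env
def ray(n,uv,z):
    c=env.get_calibration(n);K=np.array([[c['fx'],0,c['cx']],[0,c['fy'],c['cy']],[0,0,1.]])
    p=cv2.undistortPoints(np.array(uv,float).reshape(-1,1,2),K,np.array(c['D'])).reshape(-1,2)
    d=np.c_[p,np.ones(len(p))]@c['pose'][:3,:3].T;o=c['pose'][:3,3]
    return o+d*((z-o[2])/d[:,2])[:,None]
def levers(n,im,zt=137):
    x0,y0,x1,y1={'top':(180,225,410,295),'scene':(250,215,450,265)}[n]
    m=np.zeros(im.shape[:2],np.uint8);s=im[y0:y1,x0:x1].max(2)<60
    m[y0:y1,x0:x1]=s
    k,l,st,ce=cv2.connectedComponentsWithStats(m)
    out=[]
    for i in range(1,k):
        if st[i,4]<60: continue
        v,u=np.nonzero(l==i)
        P=ray(n,np.c_[u,v],zt)[:,:2];c,(w,h),a=cv2.minAreaRect(P.astype(np.float32))
        mu=P.mean(0);e,V=np.linalg.eigh(np.cov((P-mu).T));d=V[:,1]
        t=(P-mu)@d
        out.append((st[i],mu,d,t.min(),t.max(),sorted((w,h))))
    return out
E
python3 - <<'E'
from h import *
for n in("top","scene"):
    im=cv2.imread(f"pics/{n}0.png")
    for o in levers(n,im): print(n,o[0],o[1].round(1),o[2].round(3),o[3].round(1),o[4].round(1),o[5])
    x0,y0,x1,y1={'top':(180,190,500,320),'scene':(150,200,450,300)}[n]
    cv2.imwrite(f"pics/{n}z.png",cv2.resize(im[y0:y1,x0:x1],None,fx=2.5,fy=2.5,interpolation=cv2.INTER_CUBIC))
E
```

```text
top [190 225  18   7  91] [583.5 254.5] [0.125 0.992] -18.2 22.4 [14.484375, 40.55500030517578]
top [378 243  15  28 193] [ 487.6 -174.2] [-0.918  0.397] -35.4 33.2 [16.64084243774414, 68.60467529296875]
top [189 255  29  11 179] [505.  246.2] [-0.15   0.989] -34.0 33.8 [14.399191856384277, 67.73169708251953]
top [315 257   8  30 184] [461.6 -18.7] [-0.999 -0.036] -35.0 32.8 [14.883004188537598, 67.79305267333984]
scene [263 227  15  16  76] [ 494.3 -173.3] [-0.919  0.395] -32.0 32.7 [12.266458511352539, 64.6188735961914]
scene [416 248  24   5 103] [510.4 246.1] [-0.158  0.987] -30.8 33.0 [14.198453903198242, 63.25118637084961]
```

View pics/topz.png

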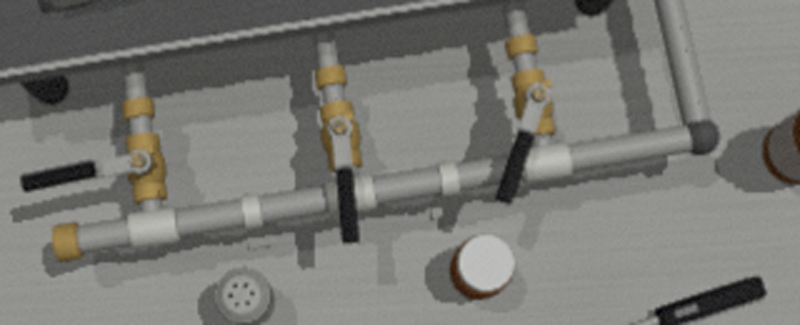

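View pics/scenez.png

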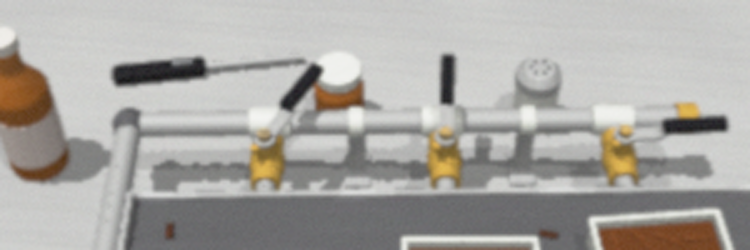

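```bash
cat >> h.py <<'E'
from scipy.spatial.transform import Rotation as Rn
yaw=0.107
gx=np.array([np.cos(yaw),np.sin(yaw),0]);gy=np.array([-np.sin(yaw),np.cos(yaw),0]);gz=np.array([0,0,1.])
S={'a':np.array([518.5,172,0]),'b':np.array([538,-16,0]),'c':np.array([559,-204,0])}
def pose():
    s=env.state();return s,np.array(s['eef_pos']),Rn.from_euler('xyz',s['tcp_rot'])
def togo(p,sgn=1):
    s,e,R=pose()
    T=Rn.from_matrix(np.c_[-gz,-sgn*gx,sgn*gy])
    return (R.inv().apply(np.array(p)-e)).round(1),(R.inv()*T).as_rotvec().round(3)
E
python3 - <<'E'
from h import *
s,e,R=pose();print(R.as_matrix().round(3))
p=S['a']+80*gy+27*gx;p[2]=240
print(p,togo(p),togo(p,-1))
for n,q in (('shaker',(277,304)),('jar',(373,295)),('oil',(526,235))):
    print(n,ray('top',[q],{'shaker':91,'jar':85,'oil':200}[n]))
for n,q in (('lip',[(178,222),(437,180)]),('tins',[(196,190),(250,183),(270,166),(324,162)])): print(n,ray('top',q,{'lip':150,'tins':186}[n]).round(0))
E
```

```text
[[-0.    -0.937  0.348]
 [-0.001  0.348  0.937]
 [-1.     0.    -0.001]]
[536.80191047 254.42596723 240.        ] (array([  -0.7, -414.6, -199.3]), array([-0.463, -0.001, -0.   ])) (array([  -0.7, -414.6, -199.3]), array([ 2.679e+00, -0.000e+00,  1.000e-03]))
shaker [[398.39421302  83.15262615  91.        ]]
jar [[ 406.67973358 -144.69976379   85.        ]]
oil [[ 506.3760637 -483.7200869  200.       ]]
lip [[ 596.  301.  150.]
 [ 662. -311.  150.]]
tins [[659. 249. 186.]
 [668. 125. 186.]
 [706.  78. 186.]
 [708. -46. 186.]]
```

Call:
step_arm --pt "0 0 0 -0.155 0 0" --pt "0 0 0 -0.155 0 0" --pt "0 0 0 -0.155 0 0" --pt "0 0 0 0 0 0" --pt "0 0 0 0 0 0" --grip 0

```text
t: 0.72
eef_pos: [217.3, 585.1, 237.5]
tcp_rot: [2.554, 1.567, -2.04]
ft_force: [0.9, 0.2, 0.1]
opening: 0.53
```

```bash
python3 - <<'E'
from h import *
p=S['a']+80*gy+27*gx;p[2]=240
print(togo(p));s=env.state();print(s['t'],s['opening'],s['ft_force'])
E
```

```text
(array([  -1.9, -278.2, -366.1]), array([ 0.011, -0.004, -0.002]))
0.725 0.5296416908036546 [0.87743247 0.24530671 0.06698964]
```

Call:
step_arm --pt "-1 -28 -37 0 0 0" --pt "-1 -30 -39 0 0 0" --pt "-1 -40 -52 0 0 0" --pt "-1 -40 -52 0 0 0" --pt "-1 -40 -52 0 0 0" --pt "-1 -40 -52 0 0 0" --pt "-1 -30 -40 0 0 0" --pt "0 -15 -20 0 0 0"

```text
t: 1.72
eef_pos: [511.7, 276.8, 244.6]
tcp_rot: [2.751, 1.568, -1.863]
ft_force: [-0.3, -0.1, -0.8]
opening: 0.004
```

```bash
python3 - <<'E'
from h import *
p=S['a']+80*gy+27*gx;p[2]=240
print(togo(p));s=env.state();print(s['t'],s['opening'],s['ft_force'])
E
```

```text
(array([  4.7, -22.8, -24.7]), array([-0.008, -0.003, -0.001]))
1.725 0.004277658994300262 [-0.34241736 -0.09954822 -0.78367546]
```

Call:
step_arm --pt "2 -12 -13 0 0 0" --pt "1 -10 -11 -0.005 0 0" --pt "0 -2 -2 0 0 0" --pt "0 0 0 0 0 0"

```text
t: 2.22
eef_pos: [539.5, 252.1, 241.1]
tcp_rot: [2.545, 1.567, -2.069]
ft_force: [-0.4, 0.1, -0.1]
opening: 0.0
```

```bash
python3 - <<'E'
from h import *
p=S['a']+80*gy+27*gx;p[2]=143
print(togo(p));s=env.state();print(s['t'],s['opening'],s['ft_force'])
for n in("scene","top"):cv2.imwrite(f"pics/{n}1.png",env.read_camera(n)[100 if n=='top' else 120:,100:500,::-1])
E
```

```text
(array([98.1,  2.2,  2.8]), array([-0.008, -0.003, -0.002]))
2.225 9.716935597130676e-05 [-0.43968538  0.06218221 -0.06952744]
```

View pics/scene1.png

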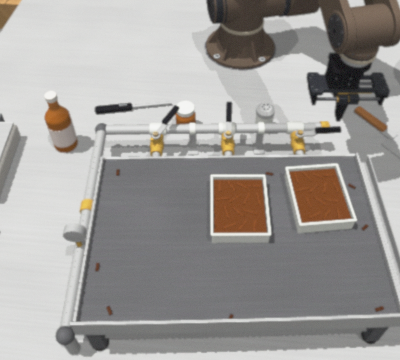

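View pics/top1.png

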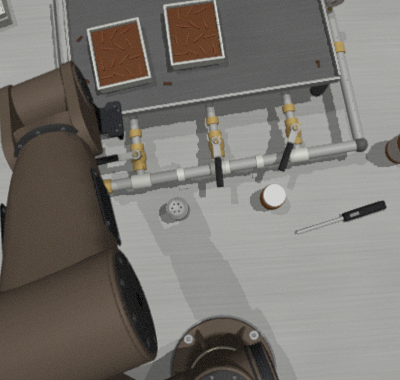

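The closed fingertips are above the left lever: scene crop about (340,112), lever sleeve (328,130). Nothing has been disturbed, so I'm descending behind the lever.

Call:
step_arm --pt "20 1 1 0 0 0" --pt "25 1 1 0 0 0" --pt "25 0 0 0 0 0" --pt "18 0 0 0 0 0" --pt "6 0 0 0 0 0" --pt "0 0 0 0 0 0"

```text
t: 3.08
eef_pos: [535.1, 257.3, 146.3]
tcp_rot: [-2.819, 1.569, -1.145]
ft_force: [0.0, 1.1, 0.7]
opening: 0.006
```

```bash
cat >>h.py <<'E'
def loc(k):
    s,e,R=pose();d=e-S[k];print('t',round(s['t'],2),'local',round(d@gx,1),round(d@gy,1),round(d[2],1),'f',s['ft_force'].round(1),'rot',togo(e)[1])
E
python3 - <<'E'
from h import *
loc('a')
for n in("scene","top"):
  im=env.read_camera(n)[:,:,::-1]
  x0,y0,x1,y1={'top':(170,180,330,300),'scene':(370,200,490,290)}[n]
  cv2.imwrite(f"pics/{n}2.png",cv2.resize(im[y0:y1,x0:x1],None,fx=4,fy=4))
E
```

```text
t 3.08 local 25.6 83.1 146.3 f [0.  1.1 0.7] rot [-0.003 -0.002  0.001]
```

View pics/scene2.png

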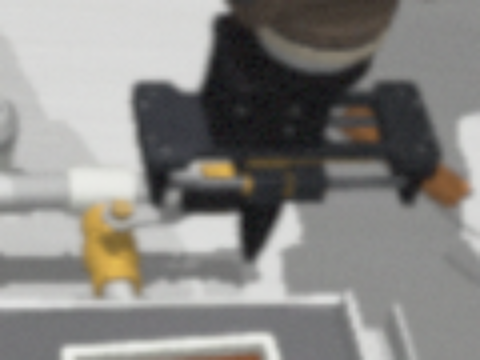

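Call:
step_arm --pt "4 3 0 0 0 0" --pt "1 6 -1 0 0 0" --pt "0 6 0 0 0 0" --pt "0 6 0 0 0 0" --pt "0 8 0 0 0 0" --pt "0 8 -1 0 0 0"

```text
t: 3.92
eef_pos: [499.8, 251.3, 143.3]
tcp_rot: [-1.647, 1.56, 0.027]
ft_force: [5.4, -0.6, -2.1]
opening: 0.003
```

```bash
python3 -c "
from h import *
loc('a')"
```

```text
t 3.92 local -10.1 80.8 143.3 f [ 5.4 -0.6 -2.1] rot [-0.003 -0.001  0.011]
```

Call:
step_arm --pt "0 8 -2 0 0 0.003" --pt "0 8 -2 0 0 0.003" --pt "0 8 -3 0 0 0.003" --pt "0 7 -4 0 0 0.003" --pt "0 7 -4 0 0 0" --pt "0 6 -5 0 0 0"

```text
t: 4.68
eef_pos: [460.3, 227.4, 145.6]
tcp_rot: [-1.401, 1.558, 0.273]
ft_force: [4.2, 2.2, -1.3]
opening: 0.004
```

```bash
python3 -c "
from h import *
loc('a')"
```

```text
t 4.67 local -52.0 61.3 145.6 f [ 4.2  2.2 -1.3] rot [-0.003  0.002  0.013]
```

Call:
step_arm --pt "1 6 -6 0 0 0.005" --pt "1 5 -7 0 0 0.005" --pt "1 5 -7 0 0 0.005" --pt "0 4 -7 0 0 0" --pt "0 3 -7 0 0 0"

```text
t: 5.3
eef_pos: [442.9, 192.5, 145.3]
tcp_rot: [-1.009, 1.558, 0.666]
ft_force: [2.6, 3.6, -0.7]
opening: 0.004
```

```bash
python3 -c "
from h import *
loc('a')"
```

```text
t 5.3 local -73.0 28.4 145.3 f [ 2.6  3.6 -0.7] rot [-0.003  0.007  0.011]
```

Next, small steps toward the stop, watching the force.

Call:
step_arm --pt "0 1 -4 0 0 0" --pt "0 1 -4 0 0 0"

```text
t: 5.55
eef_pos: [441.6, 184.3, 145.6]
tcp_rot: [-1.004, 1.557, 0.67]
ft_force: [2.6, 4.2, -0.5]
opening: 0.005
```

Call:
step_arm --pt "0 0 -3 0 0 0"

```text
t: 5.68
eef_pos: [441.7, 181.3, 145.6]
tcp_rot: [-0.964, 1.557, 0.709]
ft_force: [-0.2, 16.7, -1.7]
opening: 0.005
```

```bash
python3 -c "
from h import *
loc('a')
im=env.read_camera('scene')[:,:,::-1]
cv2.imwrite('pics/s3.png',cv2.resize(im[190:290,340:480],None,fx=5,fy=5))
im=env.read_camera('top')[:,:,::-1]
cv2.imwrite('pics/t3.png',cv2.resize(im[190:310,170:330],None,fx=4,fy=4))
"
```

```text
t 5.67 local -75.4 17.5 145.6 f [-0.2 16.7 -1.7] rot [-0.004  0.008  0.011]
```

View pics/s3.png

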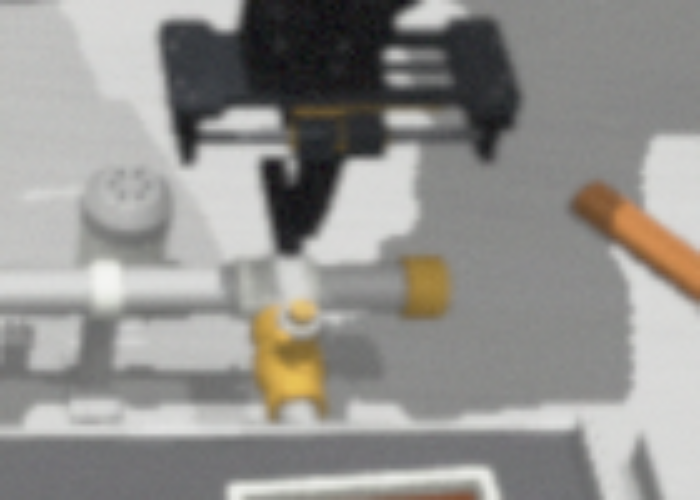

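View pics/t3.png

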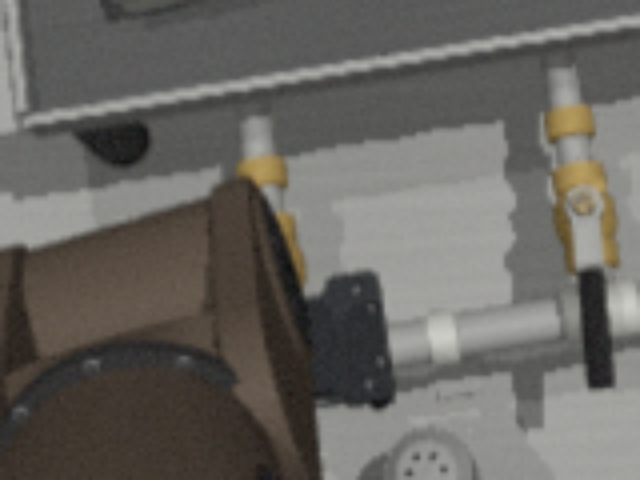

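The force jumped from 4 N to 17 N and lever_a points along its pipe, so it has reached the stop. I'll back off and lift.

Call:
step_arm --pt "0 0 6 0 0 0" --pt "0 0 8 0 0 0.004" --pt "-15 0 4 0 -0.004 0.004" --pt "-30 0 0 0 0 0" --pt "-35 0 0 0 0 0" --pt "-25 0 0 0 0 0"

```text
t: 6.52
eef_pos: [437.3, 199.5, 251.4]
tcp_rot: [0.703, 1.559, 2.379]
ft_force: [-0.2, 0.1, -0.7]
opening: 0.006
```

```bash
python3 -c "
from h import *
loc('a')
th=.51;d=-np.cos(th)*gx+np.sin(th)*gy;t=np.sin(th)*gx+np.cos(th)*gy
p=S['c']+80*d-29*t;p[2]=242;print(p,togo(p),(p-S['c'])@gx,(p-S['c'])@gy)
im=env.read_camera('scene')[:,:,::-1]
cv2.imwrite('pics/s4.png',cv2.resize(im[190:290,240:460],None,fx=3.5,fy=3.5))
"
```

```text
t 6.53 local -77.8 36.0 251.4 f [-0.2  0.1 -0.7] rot [-0.003  0.009 -0.008]
[ 474.03569903 -199.30238778  242.        ] (array([   5.8,    4.9, -400.5]), array([-0.003,  0.009, -0.008])) -83.97670077126445 13.744589028905786
```

View pics/s4.png

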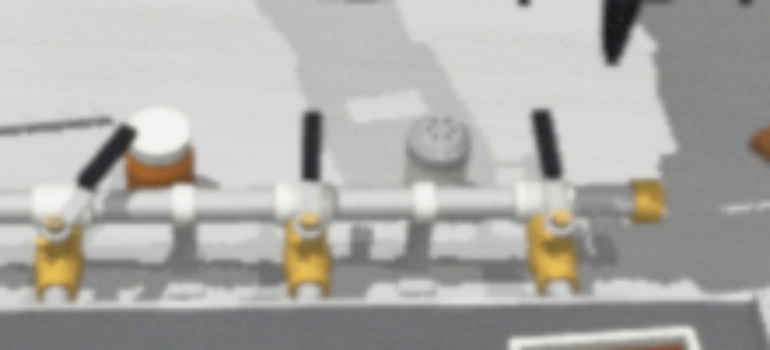

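Call:
step_arm --pt "0 0 -30 0 0.005 -0.004" --pt "0 1 -55 0 0.004 -0.004" --pt "0 1 -60 0 0 0" --pt "0 1 -60 0 0 0" --pt "0 1 -60 0 0 0" --pt "0 1 -60 0 0 0" --pt "0 0 -45 0 0 0" --pt "0 0 -20 0 0 0"

```text
t: 7.58
eef_pos: [474.5, -197.0, 251.2]
tcp_rot: [-0.435, 1.57, 1.247]
ft_force: [-0.8, 0.2, -0.1]
opening: 0.005
```

```bash
python3 -c "
from h import *
loc('c')
im=env.read_camera('top')[:,:,::-1]
for o in levers('top',im): print(o[0],o[1].round(1),o[2].round(3),o[3].round(1),o[4].round(1))
cv2.imwrite('pics/t4.png',cv2.resize(im[190:310,170:430],None,fx=3,fy=3))
"
```

```text
t 7.58 local -83.3 16.0 251.2 f [-0.8  0.2 -0.1] rot [0.003 0.001 0.   ]
[191 225  17   7  80] [583.7 253.9] [0.123 0.992] -17.4 20.6
[363 232  17  30 273] [ 522.5 -142.3] [-0.967  0.254] -27.5 43.0
[351 242  59  53 407] [ 472.9 -157.3] [-0.643  0.766] -85.5 94.5
[315 257   9  30 192] [461.5 -19. ] [-1.    -0.032] -35.4 32.6
[234 271  10  24 151] [447.2 164.7] [-0.991 -0.132] -28.7 27.0
```

View pics/t4.png

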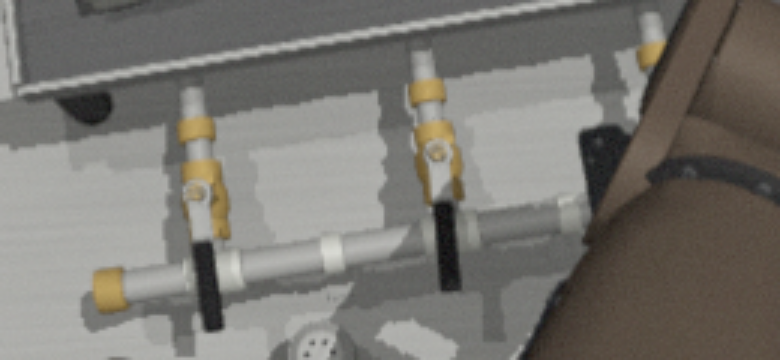

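Call:
step_arm --pt "20 0 -5 0 0 0" --pt "25 0 -3 0 0 0" --pt "30 0 0 0 0 0" --pt "20 0 0 0 0 0" --pt "8 0 0 0 0 0" --pt "2 0 0 0 0 0"

```text
t: 8.38
eef_pos: [475.9, -200.1, 142.7]
tcp_rot: [0.526, 1.568, 2.211]
ft_force: [0.0, -0.5, -0.3]
opening: 0.006
```

```bash
python3 -c "
from h import *
loc('c')
im=env.read_camera('scene')[:,:,::-1]
cv2.imwrite('pics/s5.png',cv2.resize(im[190:290,220:400],None,fx=4,fy=4))
"
```

```text
t 8.38 local -82.2 12.8 142.7 f [ 0.  -0.5 -0.3] rot [ 0.007  0.002 -0.001]
```

View pics/s5.png

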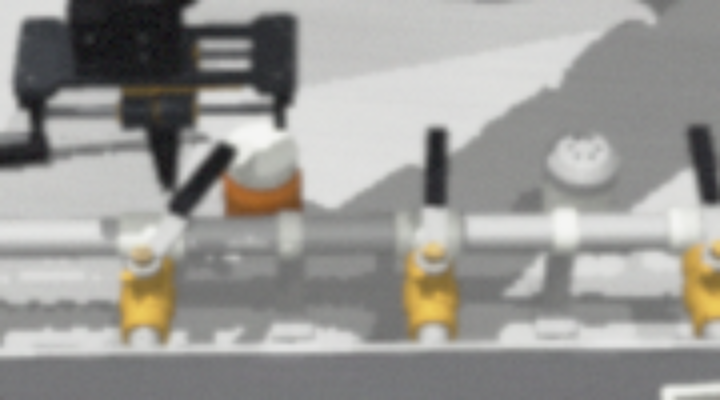

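Call:
step_arm --pt "0 -2 5 0 0 0" --pt "0 -2 6 0 0 0" --pt "0 -3 7 0 0 0" --pt "0 -3 7 0 0 0" --pt "0 -4 7 0 0 0" --pt "0 -5 7 0 0 0"

```text
t: 9.18
eef_pos: [492.3, -159.5, 145.7]
tcp_rot: [-2.491, 1.565, -0.806]
ft_force: [-1.8, -5.8, -1.6]
opening: 0.005
```

```bash
python3 -c "
from h import *
loc('c')"
```

```text
t 9.18 local -61.6 51.4 145.7 f [-1.8 -5.8 -1.6] rot [ 0.007 -0.005  0.004]
```

Call:
step_arm --pt "1 -6 6 0 0 0" --pt "1 -6 6 0 0 0" --pt "1 -7 5 0 0 0" --pt "0 -7 4 0 0 0" --pt "0 -7 3 0 0 0"

```text
t: 9.8
eef_pos: [522.8, -131.4, 145.0]
tcp_rot: [-2.732, 1.56, -1.046]
ft_force: [-3.5, -3.3, -0.2]
opening: 0.002
```

```bash
python3 -c "
from h import *
loc('c')"
```

```text
t 9.8 local -28.3 76.0 145.0 f [-3.5 -3.3 -0.2] rot [ 0.008 -0.01   0.004]
```

Call:
step_arm --pt "0 -4 1 0 0 0" --pt "0 -3 0 0 0 0"

```text
t: 10.05
eef_pos: [529.1, -129.1, 145.2]
tcp_rot: [-2.885, 1.561, -1.198]
ft_force: [-3.3, -2.6, -1.2]
opening: -0.0
```

Call:
step_arm --pt "0 -2 0 0 0 0"

```text
t: 10.18
eef_pos: [530.0, -128.8, 145.1]
tcp_rot: [3.08, 1.562, -1.516]
ft_force: [-13.3, -6.6, 5.6]
opening: 0.006
```

```bash
python3 -c "
from h import *
loc('c')"
```

```text
t 10.18 local -20.8 77.9 145.1 f [-13.3  -6.6   5.6] rot [ 0.009 -0.009 -0.001]
```

Call:
step_arm --pt "0 -2 0 0 0 0"

```text
t: 10.3
eef_pos: [530.1, -128.8, 145.1]
tcp_rot: [2.594, 1.561, -2.002]
ft_force: [-16.0, -9.3, 7.9]
opening: 0.006
```

```bash
python3 -c "
from h import *
loc('c')
im=env.read_camera('scene')[:,:,::-1]
for o in levers('scene',im): print(o[0],o[1].round(1),o[2].round(3),o[3].round(1),o[4].round(1))
cv2.imwrite('pics/s6.png',cv2.resize(im[190:290,220:400],None,fx=4,fy=4))
"
```

```text
t 10.3 local -20.7 77.9 145.1 f [-16.   -9.3   7.9] rot [ 0.01  -0.008 -0.005]
[250 215  70  24 611] [ 442.8 -136. ] [-0.102  0.995] -97.9 90.4
[393 222   7  18  68] [447.6 165.4] [-0.995 -0.104] -30.9 34.2
[272 229  25  26 290] [ 521.7 -131.8] [-0.997 -0.079] -38.8 52.9
```

View pics/s6.png

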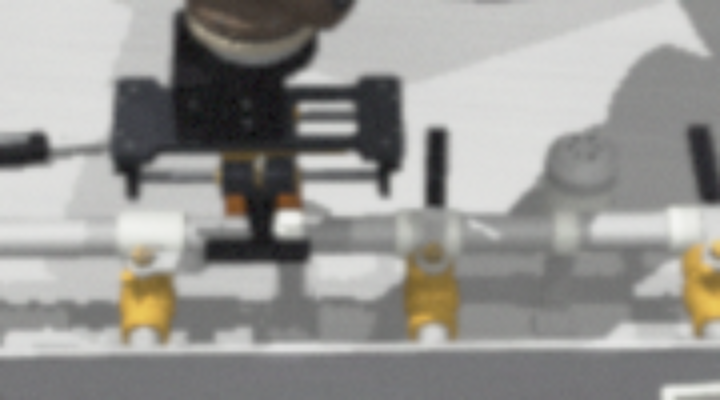

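lever_c lies square across its pipe (crop 205–308, row 248). The force climbs with no further motion, so it is at the stop. Backing off toward the robot, then lifting.

Call:
step_arm --pt "0 4 0 0 0 0" --pt "0 6 0 0 0 0" --pt "0 6 0 0 0 0" --pt "-20 4 0 0 0 0" --pt "-35 0 0 0 0 0" --pt "-40 0 0 0 0 0"

```text
t: 11.1
eef_pos: [508.8, -129.8, 240.7]
tcp_rot: [2.266, 1.562, -2.331]
ft_force: [-0.2, -0.6, 0.6]
opening: 0.002
```

Call:
step_arm --pt "-25 0 -40 0 0 0" --pt "-25 0 -60 0 0 0" --pt "-20 0 -60 0 0 0" --pt "-20 0 -60 0 0 0" --pt "-10 0 -50 0 0 0" --pt "0 0 -20 0 0 0" --pt "0 0 0 0 0 0"

```text
t: 11.98
eef_pos: [542.4, -419.2, 347.3]
tcp_rot: [-3.022, 1.561, -1.333]
ft_force: [0.1, 1.4, 0.1]
opening: 0.004
```

```bash
python3 -c "
from h import *
loc('c')
for n in ('scene','top'):
  im=env.read_camera(n)[:,:,::-1]
  for o in levers(n,im): print(n,o[0],o[1].round(1),o[2].round(3),o[3].round(1),o[4].round(1))
  cv2.imwrite(f'pics/{n}7.png',im)
"
```

```text
t 11.97 local -39.5 -212.2 347.3 f [0.1 1.4 0.1] rot [ 0.011 -0.009  0.001]
scene [327 223   4  18  69] [468.4 -17.1] [-0.999 -0.046] -31.1 33.9
scene [393 222   7  18  69] [447.1 165.2] [-0.995 -0.104] -31.4 33.7
scene [272 251  25   4 100] [ 554.6 -128.1] [-0.091  0.996] -31.4 31.2
top [191 225  16   7  77] [583.9 254.1] [0.153 0.988] -15.7 20.5
top [356 227  23   9 116] [ 550.4 -139.1] [-0.07   0.998] -23.7 27.4
top [235 271   9  24 149] [447.3 164.7] [-0.992 -0.129] -28.7 27.0
```

View pics/scene7.png

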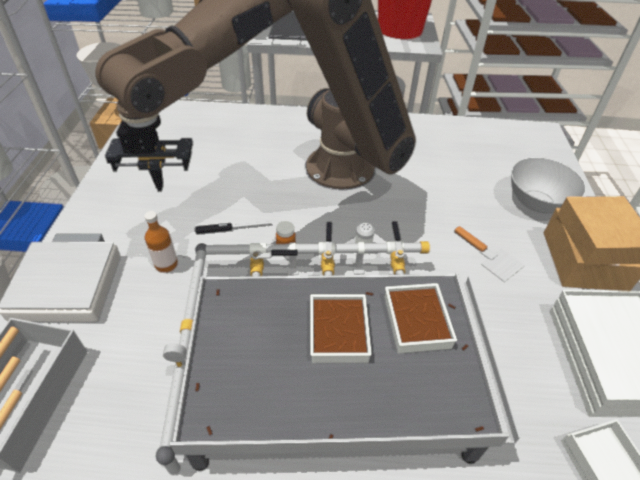

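View pics/top7.png

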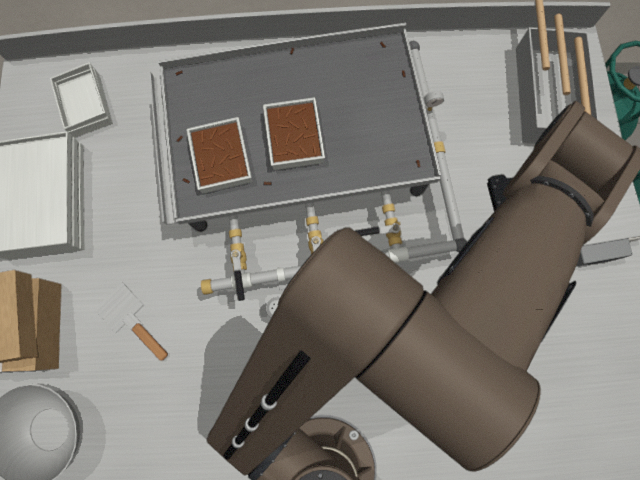

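The end state is as wanted: levers at stops, tins and loose things at their original pixels, arm clear.

```bash
python3 -c "
from cell import env
print(env.job_done())"
```

```text
the job is handed in; nothing more can be done
None
```

The left tin's cock (lever_a) is now fully open and the bare third's cock (lever_c) is fully shut. The middle cock (lever_b) was left alone and stays on. I pushed both levers with the closed fingers until they met their stops, then handed the job in at about 12 s of the 58 s allowed.

**Forces:** the wrist force peaked at about 17 N on lever_a and about 20 N on lever_c in the readings I took, both below the 40 N limit.

**Last camera check:**
- **lever_a:** about 0.00 rad in the scene view and −0.02 in the top view, measured against the griddle yaw I estimated (0.107 rad).
- **lever_c:** about 1.59 rad in the scene view. The top view gave 1.61, but the arm partly hid the lever there. Both are slightly past the 1.571 stop, which is within measuring error.
- **lever_b:** about 0.06 rad, essentially unchanged from the start.
- **Tins and loose things:** by eye, the tins, jar, shaker, oil bottle, scraper and lighter looked unmoved. I did not measure their shifts, and the arm hid some of them in the top view.

No check failed.

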